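Sort the shelving fittings into their trays

ROBOT

A 6-joint arm with a two-finger parallel gripper is mounted at the origin on the work surface. World frame = base frame: x ahead of the robot, y to its left, z up, the work surface at z = 0. Lengths are in m, angles in rad, forces in N, time in s.
With the tool pointing down it reaches from about 0.35 to 0.975 m from the base axis. Payload 4.9 kg.
Tool frame: the origin (TCP) lies midway between the tips of the shut fingers; the grasp point (between the pads) lies 19 mm behind it; z points along the fingers, y is the direction in which the jaws open and shut (so a half turn about z gives the same grasp; the last joint's range is limited). The gripper opens to 85 mm and grips with 20 to 120 N. Pads are 22 mm wide; open, the fingers measure 114 mm over their backs; the gripper's body (76 mm by 85 mm) begins 54 mm behind the grasp point. The pads swing forward as they close: fully open they stand 13 mm farther back than shut.
Start: joints at [1.176, 0.053, 1.613, -0, 1.476, -0.119], TCP at [0.17, 0.601, 0.231] pointing down, gripper open.
Joint ranges: [-3.01, 3.01], [-1.01, 2.22], [0.06, 2.58], [-1.02, 4.17], [0.09, 2.62], [-3.14, 3.14]. Speed limits (rad/s): [2.57, 2.57, 3.14, 3.14, 3.14, 3.14].

INTERFACE

Orientations are given as a rotation vector (axis times angle).
In Python, from station import ctrl gives the robot as it stands.
- The arm moves only by the shell command python3 -m jog 'ROWS' [FORCE]. ROWS is JSON, one flat list of numbers, 7 for each row, row after row: the opening, from 0 (shut) to 1 (fully open), then the shift along the tool's x, y, z in m, then the turn, a rotation vector about the tool's x, y, z in degrees. A call has 1 to 10 rows; each row shifts and turns the commanded pose from where the row before left it, along the tool's axes as they then stand; what a row does not reach is not made up. A row lasts 1/8 s, in which the tool goes at most 62.5 mm and 10.7 degrees, less where a joint would pass 70% of its speed; a pose out of reach is approached as far as the arm can. A call with a gripper value outside its range is refused whole. The fingers move at their own pace and stop on an object; FORCE is the grip in N (left out, the last holds). Time passes only in rows, so rows that do not move let the fingers close. It gives the time, the measured TCP pose, the force and the opening at its end, in the units of the state.
- ctrl.get_obs(): the state, without advancing time (a new reading comes with each control period).
- ctrl.get_image(name): name is "scene" or "side" or "wrist"; returns a dict with "image" (480x640x3 uint8, blue, green, red), "camera_matrix" (3x3 intrinsics, pixels), "dist_coeffs" ([k1, k2, p1, p2, k3] as OpenCV has them; the pictures are not rectified), "rvec" (rotation vector, rad) and "tvec" (3), from world to camera coordinates, as OpenCV has them; the wrist camera has in their place "mount" (4x4, takes a point from camera to tool coordinates, whose origin is the TCP and whose axes are the flange's). Camera axes: x right, y down, z forward; pixel columns grow to the right and rows downward; lengths in m; the calibration is good to about 2 mm. A picture is of the moment at which its call begins: read the wrist's pose just before it. There is no depth.
- ctrl.finish_job(): hands the job in, once; it reports no verdict.
Trained networks look in a picture, given as the dict that the camera call returned (one of the last four; its "shot" number tells which), for a name from the list of things; names that differ only in an ending like _2 or _b are one class to them, and where a whole thing is asked for, a point or a joint stands for the part that bears it (a point fixed in the world has none). Each returns a list of dicts, best first, with "p" (0 to 1); they miss things now and then, are a little off and sometimes report something else, mostly with a low value. They report only what shows in the picture. A call takes as long as a camera call. They do not tell look-alikes from the thing itself.
- ctrl.boxes_of(target, picture): "box" ([centre column, centre row, width, height] in pixels, round what is visible of it).
The state is a dict: "t": time; "q": joint angles; "dq": joint speeds; "effort": joint torques, N m; "tool_pos": TCP position; "tool_rot": TCP orientation; "contact_force": force on the tool from outside, world axes, zero at the start; "wrist_torque": the same for the moment, N m; "opening": finger opening in m.
Only numpy, scipy, OpenCV 4.12 (cv2) and the standard library are available. Lean on these libraries where they do the work, as an engineer would, in place of code of your own. Each camera call takes 0.05 s, during which the arm holds its last target. There are 200 camera calls.

TASK

Five fittings from a dismantled shelf stand about on the bench: two levelling feet, two corner brackets and a square splice sleeve. Sort them into the three white trays, each fitting into the tray that carries a fixed sample of its kind on its ledge, one fitting to a bay, standing upright and flat on the bay's floor as it stood on the bench. Either bay of the right tray will do; let go of everything at the end.

Things in the scene. Friction and masses are not known exactly. Their poses are not given: they have to be found in the camera images.
- foot_a: loose levelling foot of a shelf post, one of two alike, standing on its pad: round black rubber pad 44 mm across, 12 mm high, on it a 22 mm wide steel nut (to 20 mm height), then an upright steel threaded stem 12 mm across up to 62 mm height: grip it there. Origin: centre of the underside; z up along the stem. About 70 g.
- foot_b: loose levelling foot of a shelf post, one of two alike, standing on its pad: round black rubber pad 44 mm across, 12 mm high, on it a 22 mm wide steel nut (to 20 mm height), then an upright steel threaded stem 12 mm across up to 62 mm height: grip it there. Origin: centre of the underside; z up along the stem. About 70 g.
- bracket_a: loose L-shaped cast aluminium corner bracket, one of two alike: flat leg 46 mm (x) by 36 mm (y), 8 mm thick, on the bench; upright leg 8 mm thick (x), 36 mm wide (y), top 60 mm above the bench, centred at x = -19 mm. Grip the upright leg across its 8 mm, in its upper half. Origin: centre of the underside of the flat leg; z up. About 90 g.
- bracket_b: loose L-shaped cast aluminium corner bracket, one of two alike: flat leg 46 mm (x) by 36 mm (y), 8 mm thick, on the bench; upright leg 8 mm thick (x), 36 mm wide (y), top 60 mm above the bench, centred at x = -19 mm. Grip the upright leg across its 8 mm, in its upper half. Origin: centre of the underside of the flat leg; z up. About 90 g.
- sleeve: loose splice sleeve for shelf posts: an upright piece of square steel tube, 30 by 30 mm outside, 3 mm wall, 60 mm tall, open at both ends. Origin: centre of the underside; z is up along the tube, x and y are square to its faces. About 100 g.
- tray_feet: fixed white plastic open tray, two bays; a fixed levelling foot on its ledge towards the robot (6 mm high, x -89 to -37 mm) is its sample, at x = -63, y = 0, top 66 to 68 mm up. Origin: underside of the bay part, centre. Bay centres: x = 0, y = +35 and -35 mm; bays 66 by 66 mm (x, y) inside, floor 4 mm above the origin, all walls 20 mm high, 4 mm thick. z up.
- tray_brackets: fixed white plastic open tray, two bays; a fixed corner bracket on its ledge towards the robot (6 mm high, x -89 to -37 mm) is its sample, at x = -63, y = 0, top 66 to 68 mm up (leg at x = -82). Origin: underside of the bay part, centre. Bay centres: x = 0, y = +35 and -35 mm; bays 66 by 66 mm (x, y) inside, floor 4 mm above the origin, all walls 20 mm high, 4 mm thick. z up.
- tray_sleeves: fixed white plastic open tray, two bays; a fixed square splice sleeve on its ledge towards the robot (6 mm high, x -89 to -37 mm) is its sample, at x = -63, y = 0, top 66 to 68 mm up. Origin: underside of the bay part, centre. Bay centres: x = 0, y = +35 and -35 mm; bays 66 by 66 mm (x, y) inside, floor 4 mm above the origin, all walls 20 mm high, 4 mm thick. z up.
Not all that is in view belongs to the job. What is shaped like the tray_feet but blue or yellow is not meant.

How it is judged:
By the outcome, as a careful person would: the job done as asked, in the order asked, and still so for the second after the job is handed in, with the robot touching nothing.
It also fails if it takes over 128 s, if anything falls off the work surface, if the arm or the gripper's body presses on something with over 40 N, if the wrist force passes 120 N, or if a joint passes its speed limit or range.

## Working session

There is one attempt and no reset: what is moved stays moved. The work goes in short steps, Python scripts to look and compute and a shell command to move; the robot and the scene stay as the last step left them, time stands still between calls to the robot, and variables do not carry over. Pictures are saved under pics/ and viewed, about 12 in all and at most 16, crops included, and the job is handed in when it is done.

```bash
ls; mkdir -p pics; python3 - <<'E'
from station import ctrl
import cv2
o=ctrl.get_obs(); print(o['t'],o['tool_pos'],o['tool_rot'],o['opening'])
for n in ("scene","side"):
    p=ctrl.get_image(n); cv2.imwrite(f'pics/{n}0.png',p['image'])
    for t in ("foot_a","bracket_a","sleeve","tray_feet","tray_brackets","tray_sleeves"):
        print(n,t,[([round(v) for v in d['box']],round(d['p'],2)) for d in ctrl.boxes_of(t,p)])
E
```

```text
pics
0.0 [0.1699601  0.60078437 0.23002368] [-0.43175515 -3.11126398  0.00325318] 0.08535122389241204
scene foot_a [([451, 288, 16, 25], 0.88), ([388, 251, 18, 28], 0.61)]
scene bracket_a [([323, 224, 24, 30], 0.79), ([214, 169, 17, 23], 0.71)]
scene sleeve [([262, 197, 16, 34], 0.68)]
scene tray_feet [([228, 135, 69, 48], 0.94), ([473, 363, 90, 84], 0.76), ([273, 270, 87, 68], 0.58)]
scene tray_brackets [([352, 314, 88, 80], 0.79), ([273, 272, 82, 64], 0.33)]
scene tray_sleeves [([200, 234, 83, 68], 0.82)]
side foot_a [([302, 207, 14, 20], 0.62), ([300, 180, 12, 21], 0.6)]
side bracket_a [([307, 347, 25, 46], 0.88), ([307, 242, 17, 25], 0.69)]
side sleeve [([310, 286, 19, 29], 0.72)]
side tray_feet [([228, 384, 68, 64], 0.89), ([344, 166, 40, 30], 0.72), ([374, 254, 60, 40], 0.66)]
side tray_brackets [([364, 208, 53, 37], 0.77)]
side tray_sleeves [([387, 312, 67, 56], 0.95)]
```

View pics/scene0.png

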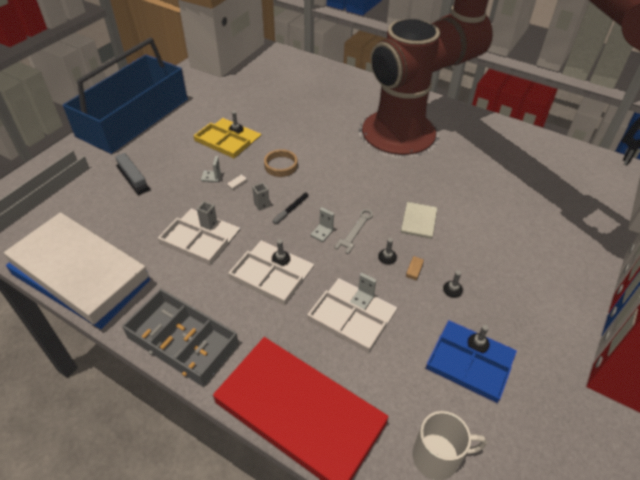

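View pics/side0.png

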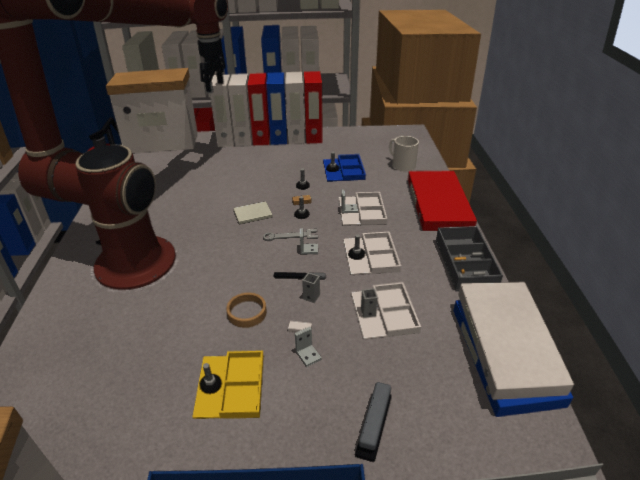

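The scene view shows white trays for sleeves (200,234), feet (271,270) and brackets (352,314). The loose feet are at (388,251) and (453,288), the brackets at (323,224) and (213,170), and the sleeve at (261,197). Possible mix-ups: the samples on the ledges at (207,212), (281,252) and (365,288), and the blue (472,360) and yellow (227,136) trays with their feet.

```bash
cat > h.py <<'E'
from station import ctrl
import numpy as np, cv2
from scipy.spatial.transform import Rotation as R
def cam(name):
    """picture + pose: returns pic, world->cam (Rm,t)"""
    if name=='wrist':
        o=ctrl.get_obs(); p=ctrl.get_image(name)
        T=np.eye(4);T[:3,:3]=R.from_rotvec(o['tool_rot']).as_matrix();T[:3,3]=o['tool_pos']
        W=np.linalg.inv(T@np.array(p['mount'])); return p,W[:3,:3],W[:3,3]
    p=ctrl.get_image(name); return p,cv2.Rodrigues(np.array(p['rvec'],float))[0],np.array(p['tvec'],float).ravel()
def ray(c,uv):
    p,Rm,t=c
    n=cv2.undistortPoints(np.array([[uv]],float),np.array(p['camera_matrix']),np.array(p['dist_coeffs'])).ravel()
    return -Rm.T@t, Rm.T@np.array([n[0],n[1],1])
def onz(c,uv,z):
    o,d=ray(c,uv); return o+d*(z-o[2])/d[2]
def proj(c,X):
    p,Rm,t=c
    return cv2.projectPoints(np.array(X,float).reshape(-1,3),cv2.Rodrigues(Rm)[0],t,np.array(p['camera_matrix'],float),np.array(p['dist_coeffs'],float))[0].reshape(-1,2)
def tri(c1,a,c2,b):
    o1,d1=ray(c1,a);o2,d2=ray(c2,b);d1/=np.linalg.norm(d1);d2/=np.linalg.norm(d2)
    s=np.linalg.lstsq(np.c_[d1,-d2],o2-o1,rcond=None)[0]
    P,Q=o1+s[0]*d1,o2+s[1]*d2; return (P+Q)/2,np.linalg.norm(P-Q)
E
python3 - <<'E'
from h import *
np.set_printoptions(precision=3,suppress=True)
a=cam('scene');b=cam('side')
for n,u,v in [('foot1',(388,251),(302,207)),('foot2',(452,288),(301,180)),('br1',(323,224),(307,242)),('br2',(214,169),(307,347)),('sl',(262,197),(310,286)),
 ('tS',(200,234),(387,312)),('tF',(273,270),(374,254)),('tB',(352,314),(364,208))]:
    print(n,*tri(a,u,b,v))
p=ctrl.get_image('wrist');print(np.array(p['mount']),p['camera_matrix'])
E
```

```text
foot1 [0.447 0.188 0.027] 0.0036684093779083345
foot2 [0.452 0.35  0.017] 0.01597011380994139
br1 [0.456 0.022 0.027] 0.0020006079624825474
br2 [ 0.441 -0.323  0.024] 0.005896663747010097
sl [ 0.459 -0.151  0.03 ] 0.00496276190051643
tS [ 0.626 -0.218  0.006] 0.006424218511232148
tF [ 0.624 -0.009  0.007] 0.009055036802793077
tB [0.629 0.198 0.01 ] 0.0006770036830440956
[[-0.    -0.947 -0.322  0.083]
 [ 1.     0.    -0.001  0.   ]
 [ 0.001 -0.322  0.947 -0.143]
 [ 0.     0.     0.     1.   ]] [[386.172   0.    325.754]
 [  0.    386.172 238.823]
 [  0.      0.      1.   ]]
```

```bash
cat >> h.py <<'E'
def plan(pos,yaw=None,n=None,op=1):
    """suggest rows to tool-down pose; yaw (deg) = world direction of jaw axis (tool y) from world +y; nearest half turn to the present one"""
    o=ctrl.get_obs(); M=R.from_rotvec(o['tool_rot']); p=np.array(o['tool_pos']); ym=M.as_matrix()[:,1]
    cur=np.degrees(np.arctan2(-ym[0],ym[1])); yaw=cur if yaw is None else cur+(yaw-cur+90)%180-90
    G=R.from_euler('z',yaw,degrees=True)*R.from_rotvec([0,np.pi,0])
    dr=(M.inv()*G).as_rotvec(); d=np.array(pos)-p
    k=n or int(np.ceil(max(np.linalg.norm(d)/.06,np.degrees(np.linalg.norm(dr))/10,1)))
    for i in range(k):
        s=(M*R.from_rotvec(dr*i/k)).inv().apply(d/k)
        print(op,*np.round(s,4),*np.round(np.degrees(dr/k),2))
    print('yaw now',round(cur,1),'to',round(yaw,1),'pos',np.round(p,4),'q6',round(o['q'][5],2),'F',np.round(o['contact_force'],1),'t',round(o['t'],2),'op',round(o['opening'],4))
E
python3 -c "from h import *;plan([.43,.1,.3],0)"
```

```text
1 -0.0387 -0.0412 -0.0069 0.0 0.0 -1.58
1 -0.0375 -0.0422 -0.0069 0.0 0.0 -1.58
1 -0.0363 -0.0432 -0.0069 0.0 0.0 -1.58
1 -0.0351 -0.0442 -0.0069 0.0 0.0 -1.58
1 -0.0339 -0.0452 -0.0069 0.0 0.0 -1.58
1 -0.0326 -0.0461 -0.0069 0.0 0.0 -1.58
1 -0.0313 -0.047 -0.0069 0.0 0.0 -1.58
1 -0.03 -0.0478 -0.0069 0.0 0.0 -1.58
1 -0.0287 -0.0486 -0.0069 0.0 0.0 -1.58
1 -0.0274 -0.0494 -0.0069 0.0 0.0 -1.58
yaw now -15.8 to 0.0 pos [0.1702 0.6014 0.2313] q6 -0.12 F [0.2 0.1 0.3] t 0.85 op 0.0855
```

```bash
python3 -m jog '[1,-0.039,-0.041,-0.007,0,0,-1.6, 1,-0.038,-0.042,-0.007,0,0,-1.6, 1,-0.036,-0.043,-0.007,0,0,-1.6, 1,-0.035,-0.044,-0.007,0,0,-1.6, 1,-0.034,-0.045,-0.007,0,0,-1.6, 1,-0.033,-0.046,-0.007,0,0,-1.6, 1,-0.031,-0.047,-0.007,0,0,-1.6, 1,-0.030,-0.048,-0.007,0,0,-1.6, 1,-0.029,-0.049,-0.007,0,0,-1.6, 1,-0.027,-0.049,-0.007,0,0,-1.6]' 30
python3 -m jog '[1,0,0,0,0,0,0,1,0,0,0,0,0,0]'
python3 - <<'E'
from h import *
c=cam('wrist'); cv2.imwrite('pics/w1.png',c[0]['image'])
for t in ("foot_a","bracket_a","sleeve","tray_feet","tray_brackets","tray_sleeves"):
    print(t,[([round(v) for v in d['box']],round(d['p'],2),np.round(onz(c,d['box'][:2],.03),3)) for d in ctrl.boxes_of(t,c[0])])
E
```

```text
t: 2.1
tool_pos: [0.432, 0.0993, 0.3019]
tool_rot: [-0.006, 3.14, 0.0]
contact_force: [1.2, 0.7, 0.4]
opening: 0.0853
t: 2.35
tool_pos: [0.4312, 0.1014, 0.3012]
tool_rot: [0.005, -3.141, -0.001]
contact_force: [0.1, -0.3, 0.2]
opening: 0.0853
foot_a [([540, 202, 56, 32], 0.87, array([0.446, 0.341, 0.03 ])), ([400, 194, 38, 35], 0.66, array([0.438, 0.183, 0.03 ]))]
bracket_a [([252, 207, 46, 41], 0.9, array([0.452, 0.02 , 0.03 ]))]
sleeve [([96, 215, 58, 49], 0.71, array([ 0.461, -0.158,  0.03 ]))]
tray_feet [([239, 328, 117, 91], 0.89, array([ 0.606, -0.005,  0.03 ])), ([583, 307, 113, 95], 0.69, array([0.576, 0.419, 0.03 ]))]
tray_brackets [([400, 328, 114, 94], 0.75, array([0.604, 0.193, 0.03 ])), ([96, 214, 64, 47], 0.48, array([ 0.46 , -0.157,  0.03 ]))]
tray_sleeves []
```

View pics/w1.png

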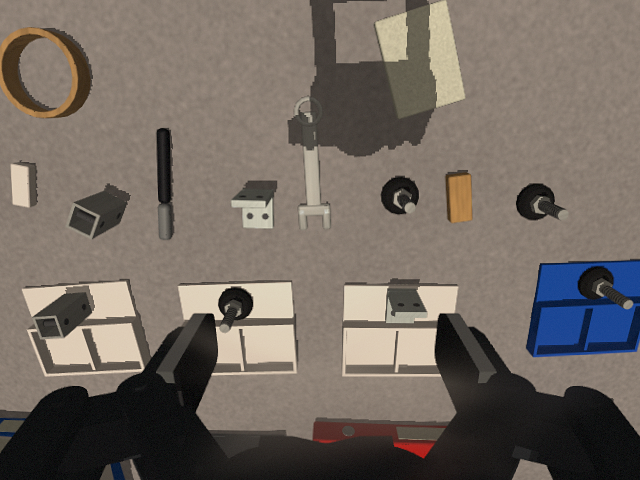

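The wrist view shows the sleeve (100,210), bracket (255,205), feet (400,195) and (540,203), and the three white trays in the row below, from left sleeves, feet and brackets. I'll crop in for corners.

```bash
python3 - <<'E'
import cv2,numpy as np
im=cv2.imread('pics/w1.png')
z=lambda a:cv2.resize(a,None,fx=2.5,fy=2.5,interpolation=cv2.INTER_CUBIC)
cv2.imwrite('pics/c1.png',np.vstack([z(im[270:390,10:330]),z(im[270:390,320:640])]))
cv2.imwrite('pics/c2.png',np.vstack([z(im[150:270,20:340]),z(im[150:270,300:620])]))
E
```

```text
(no output)
```

View pics/c1.png

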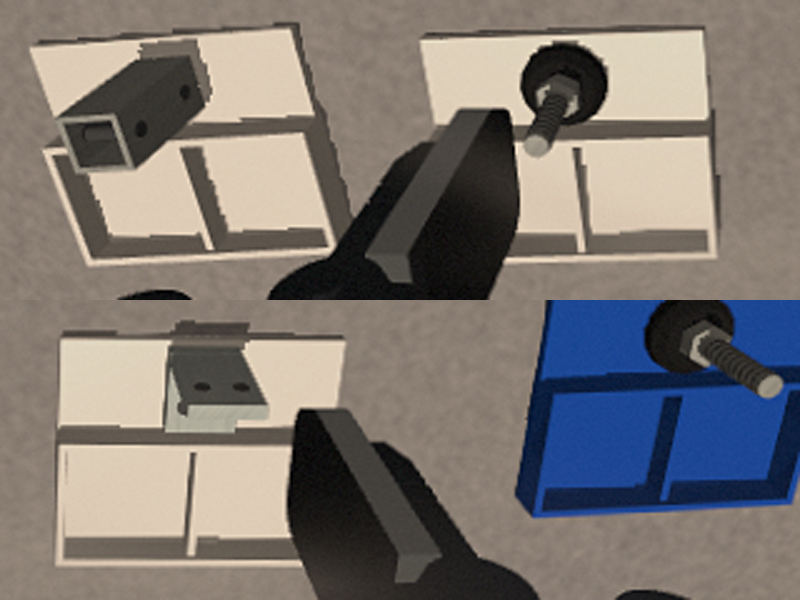

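View pics/c2.png

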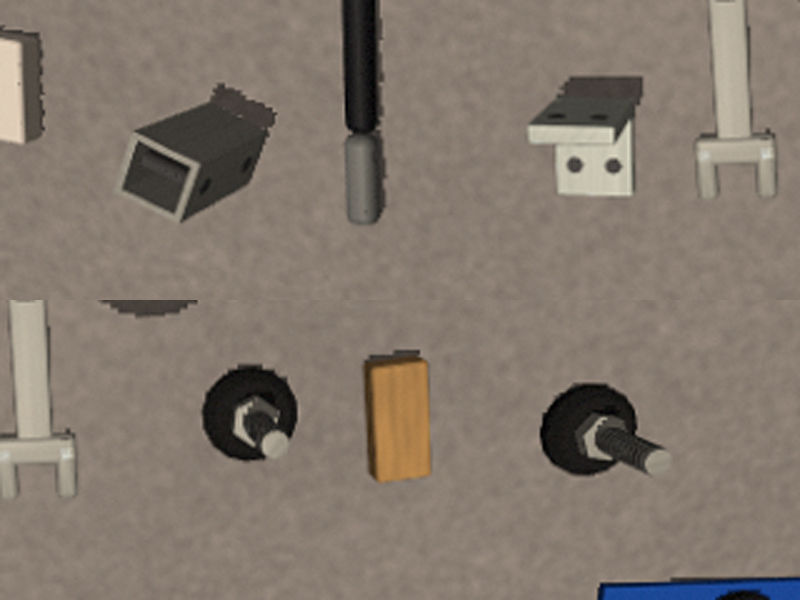

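```bash
cat >> h.py <<'E'
from scipy.optimize import least_squares
def fit(c,loc,px,g):
    """(x,y,yaw deg) of a thing standing on z=0 from model points (mm) and pixels"""
    L=np.array(loc,float)/1e3; px=np.array(px,float)
    W=lambda v:R.from_euler('z',v[2],degrees=True).apply(L)+[v[0],v[1],0]
    s=least_squares(lambda v:(proj(c,W(v))-px).ravel(),g,x_scale=[.01,.01,5])
    return np.round(s.x,4),'rms px',round(np.sqrt(2*s.cost/len(L)),2)
BR=[[-23,-18,60],[-23,18,60],[-15,18,60],[-15,-18,60],[23,18,8],[23,-18,8]]
E
python3 - <<'E'
from h import *
c=cam('wrist')
A=lambda l,o:np.array(l)/2.5+o
T=lambda nl,nr:[[-89,-72,6],[-89,72,6]]
print('tS',fit(c,[[-89,-72,6],[-89,72,6],[37,-72,20],[37,72,20],[-37,-72,20]],A([[32,46],[297,25],[90,265],[337,248],[45,150]],(10,270)),[.62,-.2,0]))
print('tF',fit(c,[[-89,-72,6],[-89,72,6],[37,72,20],[-37,72,20]],A([[420,40],[704,29],[718,259],[712,137]],(10,270)),[.62,0,0]))
print('tB',fit(c,[[-89,-72,6],[-89,72,6],[37,-72,20],[-37,-72,20]],A([[62,38],[345,38],[56,267],[56,144]],(320,270)),[.62,.2,0]))
F=[[0,0,62],[0,0,12]]
for px in ([[276,144],[250,113]],[[656,162],[588,128]]):
    P=A(px,(300,150)); print('foot',onz(c,P[0],.062),onz(c,P[1],.012))
print('br1',fit(c,BR,A([[529,125],[618,127],[613,143],[529,141],[634,195],[558,194]],(20,150)),[.45,.02,0]))
print('sl',fit(c,[[-15,-15,60],[-15,15,60],[15,15,60],[15,-15,60]],A([[136,134],[201,164],[182,221],[121,188]],(20,150)),[.46,-.15,0]))
plan([.43,.181,.15],0)
E
```

```text
tS (array([ 0.6492, -0.2118,  5.1289]), 'rms px', np.float64(1.33))
tF (array([ 0.6466, -0.0077,  2.5213]), 'rms px', np.float64(0.69))
tB (array([0.6474, 0.1971, 0.1214]), 'rms px', np.float64(0.88))
foot [0.44401121 0.18823356 0.062     ] [0.4420676  0.18655852 0.012     ]
foot [0.45029922 0.34860298 0.062     ] [0.44763202 0.34491531 0.012     ]
br1 (array([ 0.4602,  0.023 , -1.3654]), 'rms px', np.float64(0.85))
sl (array([  0.4602,  -0.1532, -27.7948]), 'rms px', np.float64(1.43))
1 0.0003 0.0264 0.0504 0.0 -0.0 0.09
1 0.0003 0.0264 0.0504 0.0 -0.0 0.09
1 0.0003 0.0264 0.0504 0.0 -0.0 0.09
yaw now 0.3 to 0.0 pos [0.4312 0.1018 0.3013] q6 -1.51 F [0.4 0.3 0.7] t 2.75 op 0.0852
```

```bash
python3 -m jog '[0.45,-0.006,0.043,0.04,0,0,0, 0.45,-0.007,0.043,0.04,0,0,0, 0.45,0,0,0.055,0,0,0, 0.45,0,0,0.055,0,0,0, 0.45,0,0,0.05,0,0,0, 0.45,0,0,0.035,0,0,0, 0.45,0,0,0,0,0,0, 0,0,0,0,0,0,0, 0,0,0,0,0,0,0, 0,0,0,0,0,0,0]' 35
python3 -m jog '[0,0,0,0,0,0,0, 0,0,0,0,0,0,0]'
python3 -c "
from h import *
c=cam('wrist');cv2.imwrite('pics/g1.png',c[0]['image']);plan([.6466,.03,.18],2.5)"
```

```text
t: 4.0
tool_pos: [0.4458, 0.1876, 0.0285]
tool_rot: [-0.005, 3.138, 0.002]
contact_force: [-0.8, -0.4, 4.8]
opening: 0.0109
t: 4.25
tool_pos: [0.4458, 0.1876, 0.0285]
tool_rot: [-0.005, 3.138, 0.002]
contact_force: [0.6, 0.1, 7.9]
opening: 0.011
1 -0.0402 -0.0316 -0.0302 0.01 0.04 -0.46
1 -0.0399 -0.032 -0.0302 0.01 0.04 -0.46
1 -0.0396 -0.0323 -0.0302 0.01 0.04 -0.46
1 -0.0393 -0.0326 -0.0303 0.01 0.04 -0.46
1 -0.039 -0.0329 -0.0303 0.01 0.04 -0.46
yaw now 0.2 to 2.5 pos [0.4458 0.1876 0.0284] q6 -1.33 F [-0.5 -0.6  7.2] t 4.3 op 0.0105
```

View pics/g1.png

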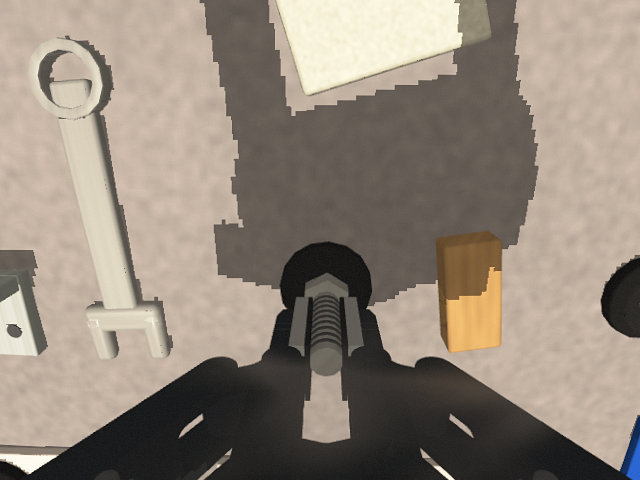

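The foot's stem is centred between the pads and upright. On to the feet tray, +y bay.

```bash
python3 -m jog '[0,0,0,-0.055,0,0,0, 0,0,0,-0.055,0,0,0, 0,-0.04,-0.032,0,0,0,0, 0,-0.04,-0.032,0,0,0,0, 0,-0.04,-0.032,0,0,0,0, 0,-0.04,-0.032,0,0,0,0, 0,-0.04,-0.032,0,0,0,0, 0,0,0,0,0,0,0, 0,0,0,0.04,0,0,0]'
python3 -c "
from h import *
c=cam('wrist');cv2.imwrite('pics/g2.png',c[0]['image']);plan([.645,.027,.034],0)"
```

```text
t: 5.42
tool_pos: [0.6478, 0.0275, 0.1003]
tool_rot: [-0.004, 3.133, -0.0]
contact_force: [0.9, -0.3, -1.7]
opening: 0.0107
1 -0.0035 -0.0012 0.057 0.04 -0.35 0.18
yaw now 0.2 to 0.0 pos [0.6418 0.0282 0.091 ] q6 -1.65 F [-3.1 -0.1 -5.3] t 5.47 op 0.011
```

View pics/g2.png

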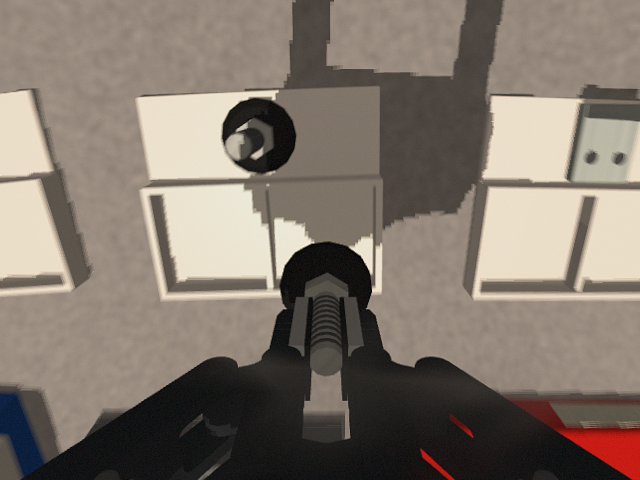

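The held foot hangs over the right bay; tray corners at about (137,97), (380,87), (382,295), (162,299). I'll refit from these.

```bash
python3 - <<'E'
from h import *
p,_,_=cam('wrist')
T=np.eye(4);T[:3,:3]=R.from_rotvec([-0.004,3.133,0]).as_matrix();T[:3,3]=[.6478,.0275,.1003]
W=np.linalg.inv(T@np.array(p['mount']));c=(p,W[:3,:3],W[:3,3])
print(fit(c,[[-89,-72,6],[-89,72,6],[37,72,20],[37,-72,20],[-37,-72,20],[-37,72,20]],[[137,97],[380,87],[382,295],[162,299],[142,188],[382,179]],[.64,0,0]))
print(fit(c,[[-89,-72,6],[37,-72,20],[-37,-72,20]],[[490,95],[473,298],[482,184]],[.64,.2,0]))
plan([.645,.027,.034],0)
E
```

```text
(array([ 0.645 , -0.0091,  2.013 ]), 'rms px', np.float64(2.07))
(array([0.6449, 0.1939, 0.3727]), 'rms px', np.float64(3.43))
1 -0.0051 -0.0016 0.0571 0.05 -0.57 0.21
yaw now 0.2 to 0.0 pos [0.6405 0.0285 0.0912] q6 -1.65 F [-2.8 -0.2 -0.7] t 5.53 op 0.0108
```

```bash
python3 -m jog '[0,-0.003,-0.001,0.03,0,0,0, 0,-0.002,-0.001,0.022,0,0,0, 0,0,0,0.003,0,0,0, 0,0,0,0,0,0,0, 0,0,0,0,0,0,0]'
python3 -c "
from h import *
plan([.645,.027,.033],0)"
```

```text
t: 6.15
tool_pos: [0.6506, 0.0259, 0.0429]
tool_rot: [-0.006, 3.139, -0.0]
contact_force: [0.2, -0.2, -0.5]
opening: 0.011
1 0.0056 0.0011 0.0098 -0.01 0.13 0.2
yaw now 0.2 to 0.0 pos [0.6506 0.0259 0.0429] q6 -1.65 F [ 0.2 -0.2 -0.5] t 6.15 op 0.011
```

```bash
python3 -m jog '[0,0.004,0.001,0.008,0,0,0, 0,0,0,0.001,0,0,0, 0,0,0,0,0,0,0, 0,0,0,0,0,0,0]'
python3 -c "
from h import *
plan([.645,.027,.033],0)"
```

```text
t: 6.65
tool_pos: [0.6454, 0.027, 0.0326]
tool_rot: [0.005, -3.141, -0.0]
contact_force: [-3.5, 0.6, 4.8]
opening: 0.0106
1 0.0004 0.0 -0.0004 0.01 -0.04 0.2
yaw now 0.2 to 0.0 pos [0.6454 0.027  0.0326] q6 -1.65 F [-3.5  0.6  4.8] t 6.65 op 0.0106
```

```bash
python3 -m jog '[0.45,0,0,0,0,0,0, 0.45,0,0,0,0,0,0, 0.45,0,0,-0.04,0,0,0, 0.45,0,0,-0.06,0,0,0, 0.45,0.0325,0.0535,0,0,0,0, 0.45,0.0325,0.0535,0,0,0,0, 0.45,0.0325,0.0535,0,0,0,0, 0.45,0.0325,0.0535,0,0,0,0, 0.45,0.0325,0.0535,0,0,0,0, 0.45,0.0325,0.0535,0,0,0,0]'
python3 -m jog '[0.45,0,0,0,0,0,0,0.45,0,0,0,0,0,0]'
python3 -c "
from h import *
c=cam('wrist');cv2.imwrite('pics/g3.png',c[0]['image']);plan([.45,.348,.0285],0)
print([(np.round(d['box']),round(d['p'],2)) for d in ctrl.boxes_of('foot_a',c[0])])"
```

```text
t: 7.9
tool_pos: [0.4488, 0.3483, 0.1324]
tool_rot: [-0.005, 3.141, 0.001]
contact_force: [0.8, 0.2, -0.4]
opening: 0.0382
t: 8.15
tool_pos: [0.45, 0.3465, 0.1321]
tool_rot: [-0.006, 3.141, -0.001]
contact_force: [-0.3, -0.2, 0.4]
opening: 0.0386
1 0.0002 0.001 0.0518 -0.01 0.01 0.08
1 0.0002 0.001 0.0518 -0.01 0.01 0.08
yaw now 0.2 to 0.0 pos [0.4505 0.346  0.1322] q6 -1.05 F [-0.   0.3 -0.4] t 8.2 op 0.0382
[(array([328., 231.,  64.,  65.]), 0.55), (array([  2., 433.,   4.,   9.]), 0.43)]
```

View pics/g3.png

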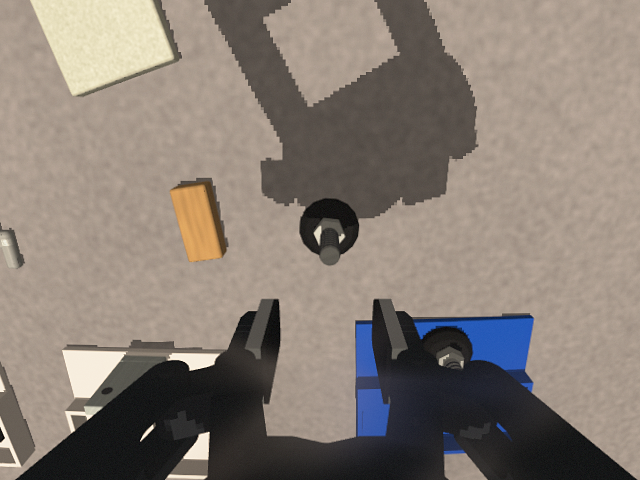

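The loose foot at (329,228) is centred between the fingers, and the first foot has been left behind in its tray. Descend and grip.

```bash
python3 -m jog '[0.45,0,0.002,0.05,0,0,0, 0.45,0,0,0.04,0,0,0, 0.45,0,0,0.014,0,0,0, 0.45,0,0,0,0,0,0, 0,0,0,0,0,0,0, 0,0,0,0,0,0,0, 0,0,0,0,0,0,0, 0,0,0,0,0,0,0, 0,0,0,0,0,0,0]'
python3 -c "
from h import *
plan([.6475,-.0435,.037],0,op=0)"
```

```text
t: 9.38
tool_pos: [0.4515, 0.3494, 0.0305]
tool_rot: [-0.006, 3.138, 0.002]
contact_force: [0.8, -1.0, 5.4]
opening: 0.0106
0 -0.0243 -0.0492 -0.0008 0.01 0.03 0.03
0 -0.0244 -0.0492 -0.0008 0.01 0.03 0.03
0 -0.0244 -0.0492 -0.0008 0.01 0.03 0.03
0 -0.0244 -0.0492 -0.0008 0.01 0.03 0.03
0 -0.0244 -0.0492 -0.0008 0.01 0.03 0.03
0 -0.0244 -0.0491 -0.0008 0.01 0.03 0.03
0 -0.0245 -0.0491 -0.0008 0.01 0.03 0.03
0 -0.0245 -0.0491 -0.0008 0.01 0.03 0.03
yaw now 0.2 to 0.0 pos [0.4515 0.3494 0.0305] q6 -1.05 F [ 0.8 -1.   5.4] t 9.38 op 0.0106
```

```bash
python3 -m jog '[0,0,0,-0.055,0,0,0, 0,0,0,-0.055,0,0,0, 0,-0.0245,-0.049,0,0,0,0, 0,-0.0245,-0.049,0,0,0,0, 0,-0.0245,-0.049,0,0,0,0, 0,-0.0245,-0.049,0,0,0,0, 0,-0.0245,-0.049,0,0,0,0, 0,-0.0245,-0.049,0,0,0,0, 0,-0.0245,-0.049,0,0,0,0, 0,-0.0245,-0.049,0,0,0,0]'
python3 -m jog '[0,0,0,0,0,0,0,0,0,0,0,0,0,0,0,0,0,0.04,0,0,0,0,0,0,0,0,0,0,0,0,0,0,0,0,0,0,0,0,0,0,0,0]'
python3 -c "
from h import *
c=cam('wrist');cv2.imwrite('pics/g4.png',c[0]['image']);plan([.6475,-.0435,.0345],0,op=0)"
```

```text
t: 10.62
tool_pos: [0.6476, -0.044, 0.1381]
tool_rot: [0.005, -3.141, -0.001]
contact_force: [0.1, 0.0, -1.0]
opening: 0.0107
t: 11.38
tool_pos: [0.6483, -0.0423, 0.1004]
tool_rot: [-0.007, 3.139, -0.001]
contact_force: [-0.4, -1.2, -1.6]
opening: 0.0108
0 0.0005 -0.0005 0.0329 -0.01 0.08 0.11
0 0.0004 -0.0005 0.0329 -0.01 0.08 0.11
yaw now 0.2 to 0.0 pos [ 0.6482 -0.0424  0.1003] q6 -1.75 F [ 0.3  0.7 -1.2] t 11.43 op 0.0106
```

View pics/g4.png

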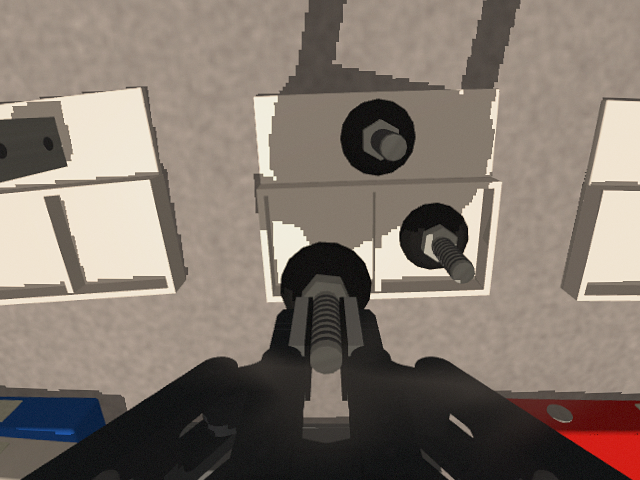

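Foot 1 stands upright in the +y bay at (433,237); the second foot is above the -y bay. Lower it.

```bash
python3 -m jog '[0,0,-0.001,0.035,0,0,0, 0,0,0,0.022,0,0,0, 0,0,0,0.005,0,0,0, 0,0,0,0.004,0,0,0, 0,0,0,0,0,0,0, 0,0,0,0,0,0,0]'
python3 -c "
from h import *
plan([.6475,-.0435,.0345],0,op=0)"
```

```text
t: 12.18
tool_pos: [0.6482, -0.0438, 0.0346]
tool_rot: [-0.006, 3.14, -0.0]
contact_force: [-3.4, 0.3, 6.3]
opening: 0.0108
0 0.0007 0.0003 0.0001 -0.02 0.09 0.2
yaw now 0.2 to 0.0 pos [ 0.6482 -0.0438  0.0346] q6 -1.76 F [-3.4  0.3  6.3] t 12.18 op 0.0108
```

```bash
python3 -m jog '[0.3,0,0,0,0,0,0, 0.3,0,0,0,0,0,0, 0.3,0,0,-0.03,0,0,0, 0.3,0,0,-0.055,0,0,0, 0.6,0,0,-0.055,0,0,0, 0.6,0,0,0,0,0,0]'
python3 -c "
from h import *
import h
o=ctrl.get_obs();M=R.from_rotvec(o['tool_rot']);d=np.array([.441,.023,.15])-o['tool_pos'];print(o['tool_pos'],o['opening'],o['q'][5])
dr=np.array([0,0,np.radians(91.4)])
for i in range(9): print(np.round((M*R.from_rotvec(dr*i/9)).inv().apply(d/9),4))"
```

```text
t: 12.92
tool_pos: [0.6511, -0.0443, 0.1797]
tool_rot: [-0.005, 3.129, -0.004]
contact_force: [0.3, 0.3, -0.3]
opening: 0.0512
[ 0.6510681  -0.04428062  0.17974402] 0.05119235120846296 -1.7561526416057947
[0.0234 0.0076 0.003 ]
[0.0243 0.0033 0.003 ]
[ 0.0245 -0.001   0.003 ]
[ 0.024  -0.0053  0.003 ]
[ 0.0227 -0.0095  0.003 ]
[ 0.0206 -0.0133  0.003 ]
[ 0.018  -0.0167  0.003 ]
[ 0.0147 -0.0196  0.003 ]
[ 0.011  -0.0219  0.003 ]
```

```bash
python3 -m jog '[0.6,0.0235,0.0075,0.003,0,0,10.2, 0.6,0.024,0.0035,0.003,0,0,10.2, 0.6,0.0245,-0.001,0.003,0,0,10.2, 0.6,0.024,-0.0055,0.003,0,0,10.2, 0.6,0.0225,-0.0095,0.003,0,0,10.2, 0.6,0.0205,-0.0135,0.003,0,0,10.2, 0.6,0.018,-0.0165,0.003,0,0,10.2, 0.6,0.0145,-0.0195,0.003,0,0,10.2, 0.6,0.011,-0.022,0.003,0,0,9.8, 0.6,0,0,0,0,0,0]'
python3 -m jog '[0.6,0,0,0,0,0,0, 0.6,0,0,0,0,0,0]'
python3 -c "
from h import *
c=cam('wrist');cv2.imwrite('pics/g5.png',c[0]['image']);plan([.441,.023,.026],-91.4,op=.6)"
```

```text
t: 14.18
tool_pos: [0.436, 0.0243, 0.1438]
tool_rot: [-2.241, -2.2, 0.002]
contact_force: [0.2, 1.0, 0.2]
opening: 0.0516
t: 14.42
tool_pos: [0.4382, 0.0236, 0.1455]
tool_rot: [2.244, 2.199, 0.0]
contact_force: [0.3, -0.1, -0.2]
opening: 0.0511
0.6 -0.0003 0.0014 0.0597 0.0 0.0 0.12
0.6 -0.0003 0.0014 0.0597 0.0 0.0 0.12
yaw now -91.2 to -91.4 pos [0.4381 0.0236 0.1455] q6 -0.1 F [-0.3  0.2  0. ] t 14.47 op 0.0514
```

View pics/g5.png

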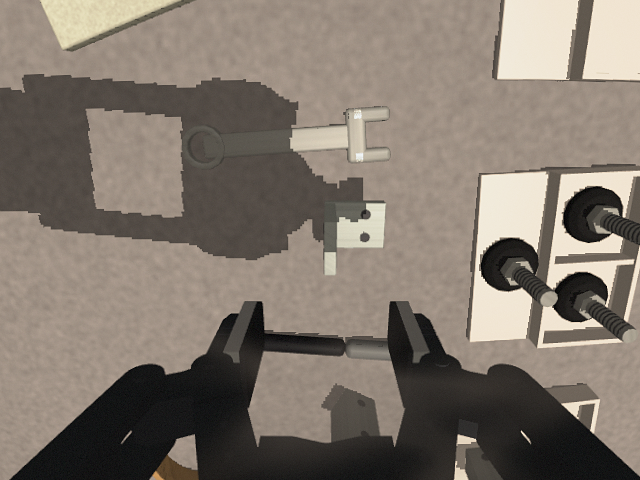

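The bracket's upright leg top is at (330,262), centred between the fingers, and both feet stand upright in their bays at (593,215) and (580,297). Descend and grip.

```bash
python3 -m jog '[0.6,0,0.003,0.055,0,0,0, 0.6,0,0,0.05,0,0,0, 0.6,0,0,0.014,0,0,0, 0.6,0,0,0,0,0,0, 0,0,0,0,0,0,0, 0,0,0,0,0,0,0, 0,0,0,0,0,0,0, 0,0,0,0,0,0,0, 0,0,0,0,0,0,0]' 45
python3 -c "
from h import *
plan([.646-.019,.231,.14],-91.2,n=4,op=0)"
```

```text
t: 15.6
tool_pos: [0.442, 0.0237, 0.0282]
tool_rot: [2.243, 2.196, 0.003]
contact_force: [-1.2, 0.6, 6.9]
opening: 0.0072
0 0.0528 0.0452 -0.0278 0.04 0.0 0.0
0 0.0528 0.0452 -0.0279 0.04 0.0 0.0
0 0.0528 0.0452 -0.0279 0.04 0.0 0.0
0 0.0528 0.0452 -0.0279 0.04 0.0 0.0
yaw now -91.2 to -91.2 pos [0.442  0.0237 0.0282] q6 -0.09 F [-1.2  0.6  6.9] t 15.6 op 0.0072
```

```bash
python3 -m jog '[0,0,0,-0.055,0,0,0, 0,0,0,-0.055,0,0,0, 0,0.042,0.036,0,0,0,0, 0,0.042,0.036,0,0,0,0, 0,0.042,0.036,0,0,0,0, 0,0.042,0.036,0,0,0,0, 0,0.043,0.037,0,0,0,0, 0,0,0,0.04,0,0,0, 0,0,0,0,0,0,0, 0,0,0,0,0,0,0]'
python3 -c "
from h import *
plan([.627,.231,.033],-91,n=1,op=0)
c=cam('wrist');cv2.imwrite('pics/g6.png',c[0]['image'])"
```

```text
t: 16.85
tool_pos: [0.6256, 0.2307, 0.0968]
tool_rot: [-2.245, -2.198, 0.0]
contact_force: [0.3, -0.3, -1.0]
opening: 0.0073
0 0.0004 0.0014 0.0638 -0.01 0.0 -0.22
yaw now -91.2 to -91.0 pos [0.6256 0.2307 0.0968] q6 0.26 F [ 0.3 -0.3 -1. ] t 16.85 op 0.0073
```

View pics/g6.png

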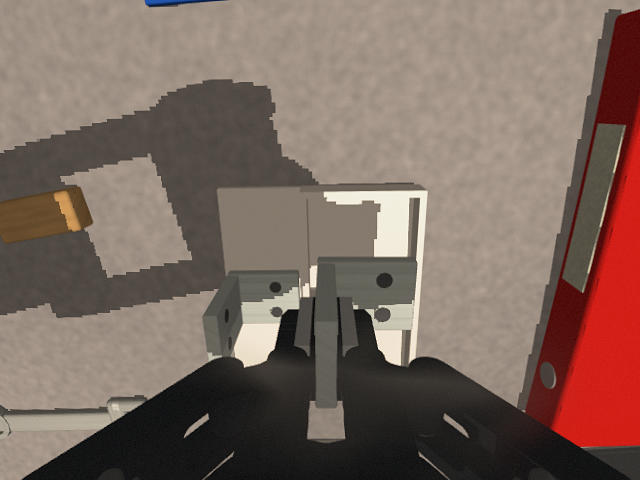

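The bracket hangs level over the +y bay; tray corners at (218,189), (302,187) and (428,188). The tray refit follows.

```bash
python3 -c "
from h import *
c=cam('wrist')
print(fit(c,[[-89,72,6],[37,72,20],[-37,72,20]],[[218,189],[428,188],[302,187]],[.64,.2,0]));plan([.627,.231,.033],-91,n=1,op=0)"
```

```text
(array([0.6502, 0.197 , 0.0711]), 'rms px', np.float64(2.06))
0 0.0002 0.0002 0.0654 0.16 -0.04 -0.24
yaw now -91.2 to -91.0 pos [0.6266 0.2308 0.0984] q6 0.26 F [ 0.5  0.4 -0.6] t 16.95 op 0.0072
```

```bash
python3 -m jog '[0,0.001,0.002,0.035,0,0,0, 0,0,0,0.022,0,0,0, 0,0,0,0.005,0,0,0, 0,0,0,0.004,0,0,0, 0,0,0,0,0,0,0, 0,0,0,0,0,0,0]'
python3 -c "
from h import *
plan([.629,.232,.0322],-91.2,op=0)"
```

```text
t: 17.7
tool_pos: [0.6289, 0.2322, 0.0323]
tool_rot: [2.244, 2.197, 0.003]
contact_force: [-2.4, -0.9, 4.6]
opening: 0.0073
0 -0.0002 0.0001 0.0001 0.13 -0.03 -0.0
yaw now -91.2 to -91.2 pos [0.6289 0.2322 0.0323] q6 0.26 F [-2.4 -0.9  4.6] t 17.7 op 0.0073
```

```bash
python3 -m jog '[0.35,0,0,0,0,0,0, 0.35,0,0,0,0,0,0, 0.35,0,0,-0.03,0,0,0, 0.35,0,0,-0.055,0,0,0, 0.6,0,0,-0.055,0,0,0]'
python3 -m jog '[0.6,-0.056,-0.0175,-0.003,0,0,0, 0.6,-0.056,-0.0175,-0.003,0,0,0, 0.6,-0.056,-0.0175,-0.003,0,0,0, 0.6,-0.056,-0.0175,-0.003,0,0,0, 0.6,-0.056,-0.0175,0,0,0,0, 0.6,-0.056,-0.0175,0,0,0,0, 0.6,-0.056,-0.0175,0,0,0,0, 0.6,-0.056,-0.0175,0,0,0,0, 0.6,-0.056,-0.0175,0,0,0,0, 0.6,-0.056,-0.0175,0,0,0,0]'
python3 -m jog '[0.6,0,0,0,0,0,0, 0.6,0,0,0,0,0,0]'
python3 -c "
from h import *
plan([.441,-.323,.18],-91.2,op=.6)
c=cam('wrist');cv2.imwrite('pics/g7.png',c[0]['image'])"
```

```text
t: 18.32
tool_pos: [0.6274, 0.2318, 0.1709]
tool_rot: [-2.244, -2.197, 0.002]
contact_force: [0.5, 0.6, 0.6]
opening: 0.0466
t: 19.58
tool_pos: [0.4403, -0.326, 0.1823]
tool_rot: [2.244, 2.197, 0.0]
contact_force: [1.1, -0.7, -0.2]
opening: 0.0509
t: 19.82
tool_pos: [0.4411, -0.324, 0.182]
tool_rot: [-2.245, -2.197, -0.001]
contact_force: [0.6, 0.6, 1.1]
opening: 0.0512
0.6 0.001 -0.0001 0.002 -0.01 -0.04 -0.03
yaw now -91.2 to -91.2 pos [ 0.4411 -0.324   0.182 ] q6 -0.75 F [0.6 0.6 1.1] t 19.82 op 0.0512
```

View pics/g7.png

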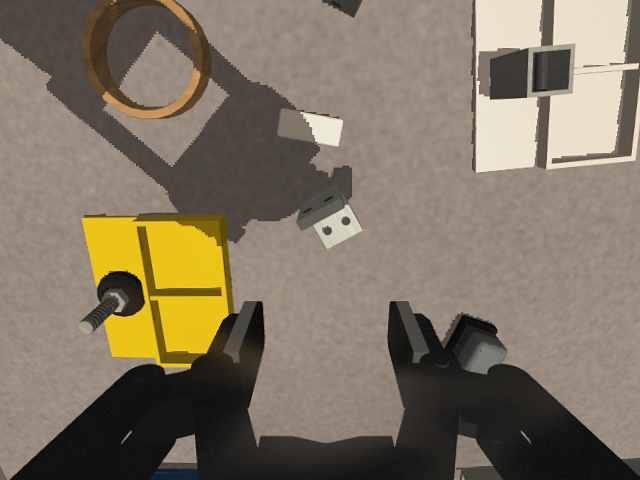

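Bracket 2 is at about (330,220), rotated, with the stapler at (480,340). One crop for its corners.

```bash
python3 -c "
import cv2
im=cv2.imread('pics/g7.png')
cv2.imwrite('pics/c7.png',cv2.resize(im[160:270,270:400],None,fx=6,fy=5.0,interpolation=cv2.INTER_CUBIC)[:, :780])"
```

```text
(no output)
```

View pics/c7.png

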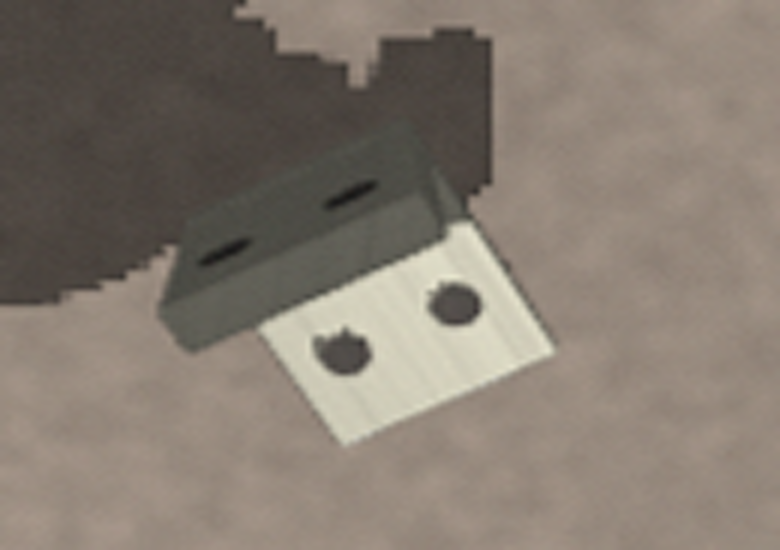

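```bash
python3 - <<'E'
from h import *
c=cam('wrist')
px=np.array([[160,312],[420,190],[447,238],[195,352],[555,351],[345,447]])/[6,5]+[270,160]
f=fit(c,BR,px,[.44,-.32,-45]);print(f)
x,y,w=f[0]; L=np.array([x,y])+R.from_euler('z',w,degrees=True).apply([-.019,0,0])[:2]
yaw=w-90; print('leg',L,'yaw',yaw)
plan([*L,.1],yaw,op=.6)
E
```

```text
(array([  0.447 ,  -0.329 , -61.7972]), 'rms px', np.float64(0.92))
leg [ 0.43802072 -0.31225567] yaw -151.7972
0.6 0.0015 -0.0005 0.0117 -0.0 -0.0 8.67
0.6 0.0014 -0.0008 0.0117 -0.0 -0.0 8.67
0.6 0.0013 -0.001 0.0117 -0.0 -0.0 8.67
0.6 0.0011 -0.0012 0.0117 -0.0 -0.0 8.67
0.6 0.001 -0.0013 0.0117 -0.0 -0.0 8.67
0.6 0.0008 -0.0014 0.0117 -0.0 -0.0 8.67
0.6 0.0005 -0.0015 0.0117 -0.0 -0.0 8.67
yaw now -91.1 to -151.8 pos [ 0.4416 -0.3231  0.1821] q6 -0.75 F [ 0.  -0.4 -0.6] t 19.93 op 0.0512
```

```bash
python3 -m jog '[0.6,0.0015,-0.0005,0.0115,0,0,8.7, 0.6,0.0015,-0.001,0.0115,0,0,8.7, 0.6,0.001,-0.001,0.0115,0,0,8.7, 0.6,0.001,-0.001,0.0115,0,0,8.7, 0.6,0.001,-0.0015,0.0115,0,0,8.7, 0.6,0.001,-0.0015,0.0115,0,0,8.7, 0.6,0.0005,-0.0015,0.0115,0,0,8.5, 0.6,0,0,0,0,0,0, 0.6,0,0,0,0,0,0]'
python3 -c "
from h import *
plan([.438,-.3123,.0282],-151.8,op=.6)"
```

```text
t: 21.05
tool_pos: [0.4381, -0.313, 0.1024]
tool_rot: [3.046, 0.768, 0.001]
contact_force: [0.0, 0.9, -0.2]
opening: 0.051
0.6 0.0001 -0.0004 0.0371 0.02 -0.01 0.05
0.6 0.0001 -0.0003 0.0371 0.02 -0.01 0.05
yaw now -151.7 to -151.8 pos [ 0.4381 -0.313   0.1024] q6 0.32 F [ 0.   0.9 -0.2] t 21.05 op 0.051
```

```bash
python3 -m jog '[0.6,0,0,0.04,0,0,0, 0.6,0,0,0.034,0,0,0, 0.6,0,0,0,0,0,0, 0.6,0,0,0,0,0,0, 0,0,0,0,0,0,0, 0,0,0,0,0,0,0, 0,0,0,0,0,0,0, 0,0,0,0,0,0,0, 0,0,0,0,0,0,0]'
python3 -m jog '[0,0,0,-0.055,0,0,0, 0,0,0,-0.055,0,0,0, 0,0,0,0,0,0,0, 0,0,0,0,0,0,0]'
python3 -c "
from h import *
plan([.629,.162,.14],-90.0,op=0)
c=cam('wrist');cv2.imwrite('pics/g8.png',c[0]['image'])"
```

```text
t: 22.18
tool_pos: [0.4381, -0.3141, 0.0291]
tool_rot: [3.046, 0.762, 0.002]
contact_force: [0.7, 0.6, 6.0]
opening: 0.0073
t: 22.68
tool_pos: [0.437, -0.3131, 0.137]
tool_rot: [-3.047, -0.762, 0.001]
contact_force: [-0.5, 0.5, -1.6]
opening: 0.007
0 0.0437 -0.0365 -0.0003 -0.01 -0.0 -6.88
0 0.0477 -0.031 -0.0003 -0.01 -0.0 -6.88
0 0.0511 -0.0251 -0.0003 -0.01 -0.0 -6.88
0 0.0538 -0.0188 -0.0003 -0.01 -0.0 -6.88
0 0.0556 -0.0122 -0.0003 -0.01 -0.0 -6.88
0 0.0567 -0.0055 -0.0003 -0.01 -0.0 -6.88
0 0.0569 0.0014 -0.0003 -0.01 -0.0 -6.88
0 0.0563 0.0082 -0.0003 -0.01 -0.0 -6.88
0 0.055 0.0149 -0.0003 -0.01 -0.0 -6.88
yaw now -151.9 to -90.0 pos [ 0.437  -0.3131  0.137 ] q6 0.32 F [-0.5  0.5 -1.6] t 22.68 op 0.007
```

```bash
python3 -m jog '[0,0.0435,-0.0365,0,0,0,-6.9, 0,0.0475,-0.031,0,0,0,-6.9, 0,0.051,-0.025,0,0,0,-6.9, 0,0.054,-0.019,0,0,0,-6.9, 0,0.0555,-0.012,0,0,0,-6.9, 0,0.0565,-0.0055,0,0,0,-6.9, 0,0.057,0.0015,0,0,0,-6.9, 0,0.0565,0.008,0,0,0,-6.9, 0,0.055,0.015,0,0,0,-6.8, 0,0,0,0,0,0,0]'
python3 -m jog '[0,0,0,0.04,0,0,0, 0,0,0,0,0,0,0, 0,0,0,0,0,0,0]'
python3 -c "
from h import *
plan([.629,.162,.033],-90,op=0)
c=cam('wrist');cv2.imwrite('pics/g9.png',c[0]['image'])"
```

```text
t: 23.98
tool_pos: [0.6276, 0.1649, 0.1345]
tool_rot: [-2.212, -2.227, 0.005]
contact_force: [0.0, -0.4, -1.4]
opening: 0.0073
t: 24.35
tool_pos: [0.628, 0.1609, 0.0973]
tool_rot: [-2.22, -2.222, 0.002]
contact_force: [0.7, -0.1, -0.2]
opening: 0.0072
0 0.0006 0.0005 0.0322 -0.04 0.01 0.02
0 0.0006 0.0005 0.0322 -0.04 0.01 0.02
yaw now -90.0 to -90.0 pos [0.628  0.1609 0.0973] q6 0.14 F [ 0.7 -0.1 -0.2] t 24.35 op 0.0072
```

View pics/g9.png

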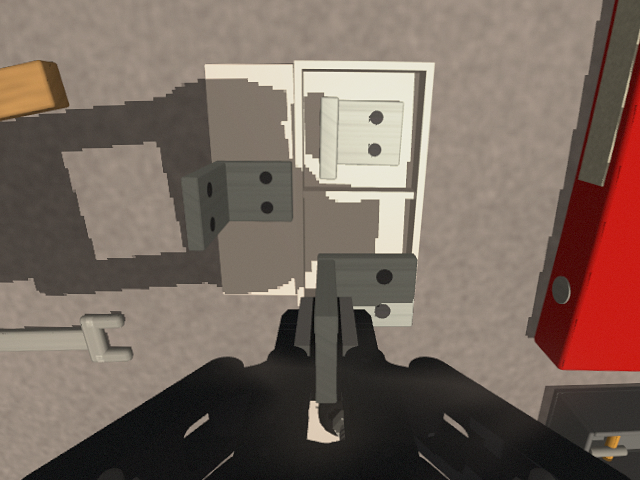

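Bracket 1 stands flat and centred in the +y bay (360,130); bracket 2 hangs level over the other bay. Lower it.

```bash
python3 -m jog '[0,0.001,0.001,0.035,0,0,0, 0,0,0,0.022,0,0,0, 0,0,0,0.005,0,0,0, 0,0,0,0.003,0,0,0, 0,0,0,0,0,0,0, 0,0,0,0,0,0,0]'
python3 -c "
from h import *
plan([.629,.162,.0331],-90,op=0)"
```

```text
t: 25.15
tool_pos: [0.6303, 0.1628, 0.034]
tool_rot: [2.219, 2.223, 0.002]
contact_force: [-0.6, -0.9, -1.5]
opening: 0.0073
0 -0.0008 -0.0013 0.0009 0.1 -0.02 0.1
yaw now -89.9 to -90.0 pos [0.6303 0.1628 0.034 ] q6 0.14 F [-0.6 -0.9 -1.5] t 25.15 op 0.0073
```

```bash
python3 -m jog '[0,0,0,0.001,0,0,0, 0,0,0,0,0,0,0, 0.35,0,0,0,0,0,0, 0.35,0,0,0,0,0,0, 0.35,0,0,-0.03,0,0,0, 0.35,0,0,-0.055,0,0,0, 0.8,0,0,-0.055,0,0,0, 0.8,0,0,0,0,0,0]'
python3 -c "
from h import *
plan([.46,-.153,.17],-117.8,op=.8)"
```

```text
t: 26.15
tool_pos: [0.6331, 0.1632, 0.1789]
tool_rot: [2.214, 2.218, 0.015]
contact_force: [0.6, 0.6, -0.1]
opening: 0.0649
0.8 -0.0451 -0.0248 0.0009 0.09 -0.04 3.99
0.8 -0.0468 -0.0216 0.001 0.09 -0.04 3.99
0.8 -0.0481 -0.0183 0.001 0.09 -0.04 3.99
0.8 -0.0493 -0.0149 0.0011 0.09 -0.04 3.99
0.8 -0.0502 -0.0115 0.0011 0.09 -0.04 3.99
0.8 -0.0509 -0.0079 0.0012 0.09 -0.04 3.99
0.8 -0.0513 -0.0044 0.0012 0.09 -0.04 3.99
yaw now -89.9 to -117.8 pos [0.6331 0.1632 0.1789] q6 0.14 F [ 0.6  0.6 -0.1] t 26.15 op 0.0649
```

```bash
python3 -m jog '[0.8,-0.045,-0.025,0,0,0,4, 0.8,-0.047,-0.0215,0,0,0,4, 0.8,-0.048,-0.0185,0,0,0,4, 0.8,-0.0495,-0.015,0,0,0,4, 0.8,-0.05,-0.0115,0,0,0,4, 0.8,-0.051,-0.008,0,0,0,4, 0.8,-0.0515,-0.0045,0,0,0,4, 0.8,0,0,0,0,0,0, 0.8,0,0,0,0,0,0]'
python3 - <<'E'
from h import *
plan([.46,-.1532,.022],-117.8,op=.8)
c=cam('wrist');im=c[0]['image']
print([(np.round(d['box']),round(d['p'],2)) for d in ctrl.boxes_of('sleeve',c[0])])
for z in (0,.06):
  L=R.from_euler('z',-27.8,degrees=True).apply(np.array([[-15,-15,0],[-15,15,0],[15,15,0],[15,-15,0]])/1e3)+[.4602,-.1532,z]
  cv2.polylines(im,[np.round(proj(c,L)).astype(int)],True,(0,0,255) if z else (0,255,0),1)
cv2.imwrite('pics/g10.png',im)
E
```

```text
t: 27.28
tool_pos: [0.4552, -0.1532, 0.1709]
tool_rot: [-2.69, -1.619, 0.0]
contact_force: [-0.6, -0.4, -0.7]
opening: 0.0681
0.8 0.0007 0.0015 0.0496 -0.03 -0.01 -0.04
0.8 0.0007 0.0015 0.0496 -0.03 -0.01 -0.04
0.8 0.0008 0.0014 0.0496 -0.03 -0.01 -0.04
yaw now -117.9 to -117.8 pos [ 0.4552 -0.1532  0.1709] q6 0.01 F [-0.6 -0.4 -0.7] t 27.27 op 0.0681
[(array([333., 223.,  47.,  60.]), 0.6)]
```

View pics/g10.png

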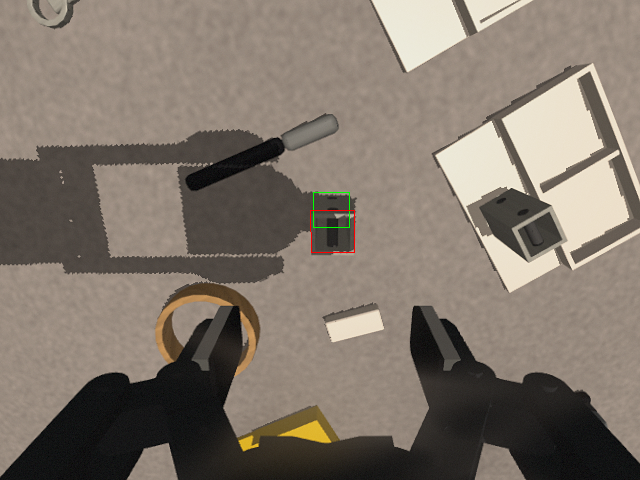

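The overlay of the model lies on the sleeve at (332,222). The sleeve tray shows corners at (433,153), (510,292), (593,64), (575,270) and (497,118). Grip next, with a refit of the tray.

```bash
python3 -c "
from h import *
c=cam('wrist')
print(fit(c,[[-89,72,6],[-89,-72,6],[37,72,20],[-37,-72,20],[-37,72,20]],[[433,153],[510,292],[593,64],[575,270],[497,118]],[.65,-.21,5]))"
python3 -m jog '[0.8,0.002,0.0045,0.055,0,0,0, 0.8,0,0,0.055,0,0,0, 0.8,0,0,0.037,0,0,0, 0.8,0,0,0,0,0,0, 0.8,0,0,0,0,0,0, 0,0,0,0,0,0,0, 0,0,0,0,0,0,0, 0,0,0,0,0,0,0, 0,0,0,0,0,0,0]' 50
python3 -m jog '[0,0,0,0,0,0,0, 0,0,0,0,0,0,0]'
python3 -c "
from h import *
plan([.646,-.177,.14],-85,op=0)"
```

```text
(array([ 0.6493, -0.2131,  5.5064]), 'rms px', np.float64(2.68))
t: 28.55
tool_pos: [0.4617, -0.1545, 0.0266]
tool_rot: [2.69, 1.619, 0.002]
contact_force: [-0.8, 0.8, 6.9]
opening: 0.0296
t: 28.8
tool_pos: [0.4617, -0.1545, 0.0266]
tool_rot: [2.69, 1.619, 0.002]
contact_force: [-0.4, 1.1, 6.7]
opening: 0.0296
0 0.0166 0.0434 -0.0282 0.04 0.01 -8.23
0 0.0102 0.0453 -0.0283 0.04 0.01 -8.23
0 0.0036 0.0463 -0.0283 0.04 0.01 -8.23
0 -0.003 0.0463 -0.0283 0.04 0.01 -8.23
yaw now -117.9 to -85.0 pos [ 0.4617 -0.1545  0.0266] q6 0.01 F [-0.4  1.1  6.7] t 28.8 op 0.0296
```

```bash
python3 -m jog '[0,0,0,-0.055,0,0,0, 0,0,0,-0.055,0,0,0, 0,0.0165,0.0435,0,0,0,-8.2, 0,0.01,0.0455,0,0,0,-8.2, 0,0.0035,0.0465,0,0,0,-8.2, 0,-0.003,0.0465,0,0,0,-8.2, 0,0,0,0,0,0,0, 0,0,0,0.04,0,0,0, 0,0,0,0,0,0,0, 0,0,0,0,0,0,0]'
python3 -c "
from h import *
plan([.646,-.177,.031],-85,op=0)
c=cam('wrist');cv2.imwrite('pics/g11.png',c[0]['image'])"
```

```text
t: 30.05
tool_pos: [0.6449, -0.1771, 0.0956]
tool_rot: [2.125, 2.314, 0.0]
contact_force: [0.5, -0.7, -1.1]
opening: 0.0295
0 0.0 0.0005 0.0323 0.01 0.0 -0.07
0 0.0 0.0005 0.0323 0.01 0.0 -0.07
yaw now -85.1 to -85.0 pos [ 0.6449 -0.1771  0.0956] q6 -0.46 F [ 0.5 -0.7 -1.1] t 30.05 op 0.0295
```

```bash
python3 -m jog '[0,0,0.001,0.035,0,0,0, 0,0,0,0.022,0,0,0, 0,0,0,0.005,0,0,0, 0,0,0,0.0035,0,0,0, 0,0,0,0,0,0,0, 0,0,0,0,0,0,0]'
python3 -c "
from h import *
plan([.646,-.177,.0306],-85,op=0)"
```

```text
t: 30.85
tool_pos: [0.6473, -0.1774, 0.0306]
tool_rot: [2.123, 2.313, 0.002]
contact_force: [0.3, 0.1, 1.5]
opening: 0.0292
0 0.0005 -0.0013 0.0 0.13 0.06 -0.1
yaw now -85.1 to -85.0 pos [ 0.6473 -0.1774  0.0306] q6 -0.46 F [0.3 0.1 1.5] t 30.85 op 0.0292
```

Release and retreat towards the robot and upward, to a view over all trays.

```bash
python3 -m jog '[0.5,0,0,0,0,0,0, 0.5,0,0,0,0,0,0, 0.5,0,0,0,0,0,0, 0.5,0,0,-0.03,0,0,0, 0.5,0,0,-0.05,0,0,0, 0.5,0,0,-0.055,0,0,0, 0.5,0,0,-0.055,0,0,0, 0.5,0.05,-0.02,-0.03,0,0,0, 0.5,0.05,-0.02,0,0,0,0, 0.5,0.05,-0.02,0,0,0,0]'
python3 -m jog '[0.5,0.055,-0.02,0,0,0,0, 0.5,0.05,-0.02,0,0,0,0, 0.5,0.05,-0.02,0,0,0,0, 0.5,0.05,-0.02,0,0,0,0, 0.5,0,0,0,0,0,0, 0.5,0,0,0,0,0,0]'
python3 - <<'E'
from h import *
o=ctrl.get_obs();print(o['tool_pos'],o['contact_force'],o['opening'])
w=cam('wrist')[0]['image'];s=cam('scene');d=cam('side')
z=lambda a,w_,h_:cv2.resize(a,(w_,h_),interpolation=cv2.INTER_CUBIC)
a=z(s[0]['image'][180:370,140:420],400,271);b=z(d[0]['image'][180:350,320:440],400,271) 
b=z(d[0]['image'][180:350,320:440],220,311)
can=np.zeros((600,800,3),np.uint8)
can[:271,:400]=a; can[:311,420:640]=b; can[312:600,:384]=z(w,384,288)
cv2.imwrite('pics/final.png',can)
for n,c in (('scene',s),('side',d)):
  for t in ('foot_a','bracket_a','sleeve'):
    print(n,t,[(np.round(q['box']),round(q['p'],2),np.round(onz(c,q['box'][:2],.034)[:2],3)) for q in ctrl.boxes_of(t,c[0])])
E
```

```text
t: 32.1
tool_pos: [0.5731, -0.0315, 0.2502]
tool_rot: [2.124, 2.313, 0.002]
contact_force: [0.5, 0.8, -0.1]
opening: 0.0425
t: 32.85
tool_pos: [0.4767, 0.1644, 0.2494]
tool_rot: [2.124, 2.314, -0.0]
contact_force: [0.6, -0.2, -0.1]
opening: 0.0423
[0.47666913 0.16444888 0.24936363] [ 0.6345805  -0.1692555  -0.11346366] 0.0422893383033107
scene foot_a [(array([252., 269.,  15.,  26.]), 0.84, array([ 0.658, -0.035])), (array([280., 278.,  19.,  31.]), 0.68, array([0.646, 0.03 ]))]
scene bracket_a [(array([334., 306.,  23.,  34.]), 0.86, array([0.647, 0.163])), (array([362., 321.,  31.,  37.]), 0.6, array([0.649, 0.229]))]
scene sleeve [(array([204., 241.,  20.,  26.]), 0.7, array([ 0.651, -0.174]))]
side foot_a [(array([377., 235.,  14.,  23.]), 0.76, array([0.641, 0.032])), (array([383., 254.,  18.,  22.]), 0.57, array([ 0.644, -0.048]))]
side bracket_a [(array([369., 193.,  14.,  23.]), 0.59, array([0.647, 0.241])), (array([374., 206.,  19.,  25.]), 0.55, array([0.653, 0.171]))]
side sleeve [(array([392., 290.,  16.,  31.]), 0.91, array([ 0.645, -0.177])), (array([383., 256.,  19.,  23.]), 0.31, array([ 0.643, -0.056]))]
```

View pics/final.png

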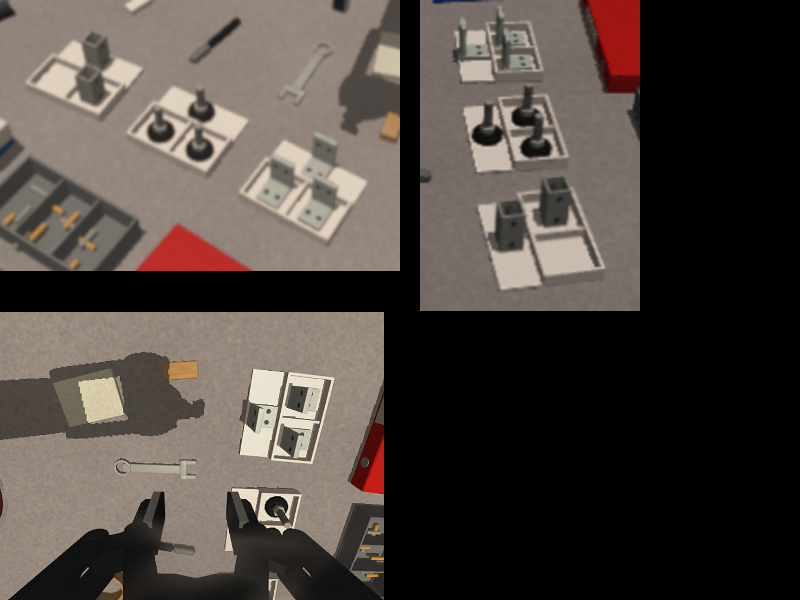

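All five fittings stand upright in the right trays, one to a bay, and the gripper is empty and clear.

```bash
python3 -c "
from station import ctrl
print(ctrl.finish_job())"
```

```text
the job is handed in; nothing more can be done
None
```

All five fittings are in the white trays with their matching samples, one to a bay. Both feet and both brackets fill their trays, and the sleeve is in the left (+y) bay of its tray. I handed the job in at about 33 s.

- **Final views:** the scene and side pictures show all five upright and flat. The positions worked out from the detections lie within about 13 mm of the bay centres, and the spread comes from using one assumed height.
- **Robot:** the gripper was open and clear of everything, with contact force near zero.
- **Disagreements:** the tray position fits differed by 2–5 mm between pictures, partly because the arm was still moving in one, so I used averages. In the side view the network also reported a second sleeve at low confidence (0.31), which is really one of the feet.

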